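# Close and arm the shipping data loggers

### The job

Get every data logger on the side table ready for packing: with the flat-footed seating tool, held upright, press its snap cover fully home, and only then arm it by sliding the tip of the probe over its paper label until it drops into the hidden hole, and pushing the pin in there down to its stop. Do not push the covers with the fingers or the probe, leave the bottle alone, and finish with the loggers lying flat on the table, the seating tool standing upright on the middle of its pad and the probe hanging in its hole in the stand.

Things in the scene. Friction and masses are not known exactly. Their poses are not given: they have to be found in the camera images.
- logger_a: data logger, a heavy (about 0.8 kg) grey box lying loose on the table, 140 (x) x 54 (y) x 40 (z) mm; origin at the centre of its underside, z up. Its snap cover, a ribbed plate 46 (x) x 46 (y) mm centred 38 mm to -x of the logger's centre, stands proud at first, its top 46.5 mm above the table, and is level with the logger's top when home (40.5 mm). Its square paper label is at its +x end. Absent (None) in some runs
- logger_a_label (a point): centre of the 40 x 40 mm paper label on the logger's flat top face (28 mm to +x of the logger's centre, 40 mm up). Somewhere beneath the label, its centre up to 9 mm from the label's centre along either edge, is a hidden 16 mm square hole; it cannot be seen and the paper does not hold a tip back
- logger_a_cover (a joint): travel of the snap cover in m: 0 standing proud, 0.006 fully home; takes about 9 N to move and stays where it is pushed
- logger_a_pin (a joint): travel of the arming pin in the hidden hole in m: 0 not armed (its head lies 10 mm below the label), 0.005 fully in; takes about 5 N to move, then comes to a hard stop; stays where it is pushed; its head nearly fills the hole
- logger_b: data logger, a heavy (about 0.8 kg) grey box lying loose on the table, 140 (x) x 54 (y) x 40 (z) mm; origin at the centre of its underside, z up. Its snap cover, a ribbed plate 46 (x) x 46 (y) mm centred 38 mm to -x of the logger's centre, stands proud at first, its top 46.5 mm above the table, and is level with the logger's top when home (40.5 mm). Its square paper label is at its +x end. Absent (None) in some runs
- logger_b_label (a point): centre of the 40 x 40 mm paper label on the logger's flat top face (28 mm to +x of the logger's centre, 40 mm up). Somewhere beneath the label, its centre up to 9 mm from the label's centre along either edge, is a hidden 16 mm square hole; it cannot be seen and the paper does not hold a tip back
- logger_b_cover (a joint): travel of the snap cover in m: 0 standing proud, 0.006 fully home; takes about 9 N to move and stays where it is pushed
- logger_b_pin (a joint): travel of the arming pin in the hidden hole in m: 0 not armed (its head lies 10 mm below the label), 0.005 fully in; takes about 5 N to move, then comes to a hard stop; stays where it is pushed; its head nearly fills the hole
- logger_c: data logger, a heavy (about 0.8 kg) grey box lying loose on the table, 140 (x) x 54 (y) x 40 (z) mm; origin at the centre of its underside, z up. Its snap cover, a ribbed plate 46 (x) x 46 (y) mm centred 38 mm to -x of the logger's centre, stands proud at first, its top 46.5 mm above the table, and is level with the logger's top when home (40.5 mm). Its square paper label is at its +x end. Absent (None) in some runs
- logger_c_label (a point): centre of the 40 x 40 mm paper label on the logger's flat top face (28 mm to +x of the logger's centre, 40 mm up). Somewhere beneath the label, its centre up to 9 mm from the label's centre along either edge, is a hidden 16 mm square hole; it cannot be seen and the paper does not hold a tip back
- logger_c_cover (a joint): travel of the snap cover in m: 0 standing proud, 0.006 fully home; takes about 9 N to move and stays where it is pushed
- logger_c_pin (a joint): travel of the arming pin in the hidden hole in m: 0 not armed (its head lies 10 mm below the label), 0.005 fully in; takes about 5 N to move, then comes to a hard stop; stays where it is pushed; its head nearly fills the hole
- logger_d: data logger, a heavy (about 0.8 kg) grey box lying loose on the table, 140 (x) x 54 (y) x 40 (z) mm; origin at the centre of its underside, z up. Its snap cover, a ribbed plate 46 (x) x 46 (y) mm centred 38 mm to -x of the logger's centre, stands proud at first, its top 46.5 mm above the table, and is level with the logger's top when home (40.5 mm). Its square paper label is at its +x end. Absent (None) in some runs
- logger_d_label (a point): centre of the 40 x 40 mm paper label on the logger's flat top face (28 mm to +x of the logger's centre, 40 mm up). Somewhere beneath the label, its centre up to 9 mm from the label's centre along either edge, is a hidden 16 mm square hole; it cannot be seen and the paper does not hold a tip back
- logger_d_cover (a joint): travel of the snap cover in m: 0 standing proud, 0.006 fully home; takes about 9 N to move and stays where it is pushed
- logger_d_pin (a joint): travel of the arming pin in the hidden hole in m: 0 not armed (its head lies 10 mm below the label), 0.005 fully in; takes about 5 N to move, then comes to a hard stop; stays where it is pushed; its head nearly fills the hole
- press_grip (a point): seating tool, the one with the flat round foot, standing upright: centre of its black square handle (26 x 26 mm across the flats, along its x and y axes, 52 mm tall). The foot's flat underside (40 mm across) is 60 mm below this point; the handle's top is 26 mm above it
- probe_grip (a point): probe, the one with the slim steel tip, hanging upright in the stand: centre of its black square handle (26 x 26 mm across the flats, along its x and y axes, 52 mm tall). The blunt tip (5 mm across, widening to an 8 mm shaft) is 72 mm below this point; a collar 36 mm across, whose underside is 32 mm below this point, rests on the stand's block
- stand: fixed tool stand, steel base 142 (x) x 64 (y) x 8 mm, origin at the centre of its underside; rubber pad at its -x end, aluminium block 56 x 56 mm, 50 mm high, at its +x end; the two tools stand 76 mm apart
- stand_pad (a point): centre of the round rubber pad (52 mm across, 10 mm above the table) on which the seating tool stands
- stand_hole (a point): centre of the mouth of the 18 mm square through hole in the top of the stand's block (50 mm above the table) in which the probe's shaft hangs
- wash_bottle: white squeeze bottle, 62 x 84 x 185 mm, standing near the left end of the table; a bystander; origin at its underside
Things that resemble listed ones, but are neither listed nor needed, are in the scene too. What is shaped like the part that bears probe_grip but pink is not meant.

How it is judged:
By the outcome, as a careful person would: the job done as asked, in the order asked, and still so for the second after the job is handed in, with the robot touching nothing.
Of logger_a, logger_b, logger_c, logger_d only 3 to 4 are there at a start; the rules pass over those that are not, and their reading is None.
At some moment in a run one of logger_a, logger_b, logger_c, logger_d may be knocked a few centimetres aside while the robot is not near it.
It also fails if it takes over 210 s, if anything falls off the work surface, if the arm or the gripper's body presses on something with over 40 N, if the wrist force passes 120 N, or if a joint passes its speed limit or range.

### The arm

A 6-joint arm with a two-finger parallel gripper is mounted at the origin on a cart in front of the work surface, level with it; the furniture and walls round the work are solid. World frame = base frame: x ahead of the robot, y to its left, z up, the work surface at z = 0. Lengths are in m, angles in rad, forces in N, time in s.
With the tool pointing down it reaches from about 0.375 to 0.975 m from the base axis. Payload 3.8 kg.
Tool frame: the origin (TCP) lies midway between the tips of the shut fingers; the grasp point (between the pads) lies 19 mm behind it; z points along the fingers, y is the direction in which the jaws open and shut (so a half turn about z gives the same grasp; the last joint's range is limited). The gripper opens to 85 mm and grips with 20 to 120 N. Pads are 22 mm wide; open, the fingers measure 114 mm over their backs; the gripper's body (76 mm by 85 mm) begins 54 mm behind the grasp point. The pads swing forward as they close: fully open they stand 13 mm farther back than shut.
Start: joints at [1.227, 0.264, 1.604, -0, 1.274, -0.037], TCP at [0.204, 0.643, 0.231] pointing down, gripper open.
Joint ranges: [-2.63, 2.63], [-0.94, 2.18], [0.31, 2.57], [-1.31, 4.45], [0, 2.66], [-2.55, 2.55]. Speed limits (rad/s): [2.57, 2.57, 3.14, 3.14, 3.14, 3.14].

### API

Orientations are given as a rotation vector (axis times angle).
In Python, from workcell import bot gives the robot as it stands.
- The arm moves only by the tool drive_tool, never from a script. Its argument "deltas" is a list of rows, each an object with "hand": the opening, from 0 (shut) to 1 (fully open); "offset": the shift along the world's x, y, z in cm, a list of three; "angular": the turn, a rotation vector about the world's x, y, z in degrees, a list of three. A call has 1 to 8 rows; each row is the pose to reach, as a shift and turn from the pose commanded when the call began; what a row does not reach only later rows make up. A row lasts 1/8 s, in which the tool goes at most 62.5 mm and 10.7 degrees, less where a joint would pass 70% of its speed; a pose out of reach is approached as far as the arm can. A call with a gripper value outside its range is refused whole. The fingers move at their own pace and stop on an object; "force" is the grip in N (left out, the last holds). Time passes only in rows, so rows that repeat a pose let the fingers close. It gives the time, the measured TCP pose, the force and the opening at its end, in the units of the state.
- bot.read_state(): the state, without advancing time (a new reading comes with each control period).
- bot.read_camera(name): name is "scene" or "top" or "wrist"; returns a dict with "frame" (480x640x3 uint8, blue, green, red), "mtx" (3x3 intrinsics, pixels), "R" (3x3) and "t" (3): a world point X has camera coordinates R X + t. Camera axes: x right, y down, z forward; pixel columns grow to the right and rows downward; lengths in m; the calibration is good to about 2 mm. A picture is of the moment at which its call begins. There is no depth.
- bot.finish_job(): hands the job in, once; it reports no verdict.
The state is a dict: "time": time; "q": joint angles; "joint_vel": joint speeds; "joint_torque": joint torques, N m; "tool_pos": TCP position; "tcp_rot": TCP orientation; "wrist_force": force on the tool from outside, world axes, zero at the start; "torque": the same for the moment, N m; "width": opening from 0.0 (shut) to 1.0 (fully open).
Only numpy, scipy, OpenCV 4.12 (cv2) and the standard library are available. Lean on these libraries where they do the work, as an engineer would, in place of code of your own. Each camera call takes 0.05 s, during which the arm holds its last target. There are 200 camera calls.

## Working session

There is one attempt and no reset: what is moved stays moved. The work goes in short steps, Python scripts to look and compute and a tool call to move; the robot and the scene stay as the last step left them, time stands still between calls to the robot, and variables do not carry over. Pictures are saved under pics/ and viewed, about 12 in all and at most 16, crops included, and the job is handed in when it is done.

Besides the shell and the picture viewer there is one more tool, called as a command line: name --argument value ..., lists and objects as JSON in quotes. drive_tool: Moves the arm, as the interface text tells. Its arguments: {"type":"object","properties":{"deltas":{"type":"array"},"force":{"type":"number"}},"required":["deltas"]}

```bash
mkdir -p pics; ls; cat > h.py <<'E'
import numpy as np, cv2
from workcell import bot
def cam(n,save=None):
    c=bot.read_camera(n)
    if save: cv2.imwrite('pics/'+save+'.png',c['frame'])
    return c
def ray(c,px,z):
    K,R,t=map(np.asarray,(c['mtx'],c['R'],c['t']))
    d=R.T@np.linalg.solve(K,[px[0],px[1],1.]); o=-R.T@t.ravel()
    return o+d*(z-o[2])/d[2]
def proj(c,X):
    K,R,t=map(np.asarray,(c['mtx'],c['R'],c['t']))
    p=K@(R@np.asarray(X,float)+t.ravel()); return p[:2]/p[2]
E
python3 - <<'E'
from h import *
import pickle
d={n:cam(n,n+'0') for n in('scene','top')}
pickle.dump(d,open('c0.pkl','wb'))
for n in d: print(n,-np.asarray(d[n]['R']).T@np.ravel(d[n]['t']))
print(bot.read_state())
E
```

```text
pics
scene [-0.16515934 -0.53893899  0.67537208]
top [ 0.39280483 -0.1401442   0.94488728]
{'time': 0.1, 'q': array([ 1.22708388e+00,  2.64670934e-01,  1.60525620e+00, -1.39904670e-05,
        1.27369775e+00, -3.69074504e-02]), 'joint_vel': array([ 9.09454857e-05, -4.54659102e-03, -3.11879916e-03,  1.88683658e-04,
        3.87640200e-04, -2.06341284e-03]), 'joint_torque': array([ 8.34043976e-05, -5.16704249e+01, -3.68588734e+01, -1.41302858e-04,
        6.26970985e-03,  3.41254854e-06]), 'tool_pos': array([0.20364551, 0.64284715, 0.23008103]), 'tcp_rot': array([-0.47997688, -3.1043331 ,  0.00313819]), 'wrist_force': array([ 0.12893095, -0.49284831, -0.81325218]), 'torque': array([-0.03305431, -0.01122339,  0.01505114]), 'width': 1.0023624840043548}
```

View pics/top0.png

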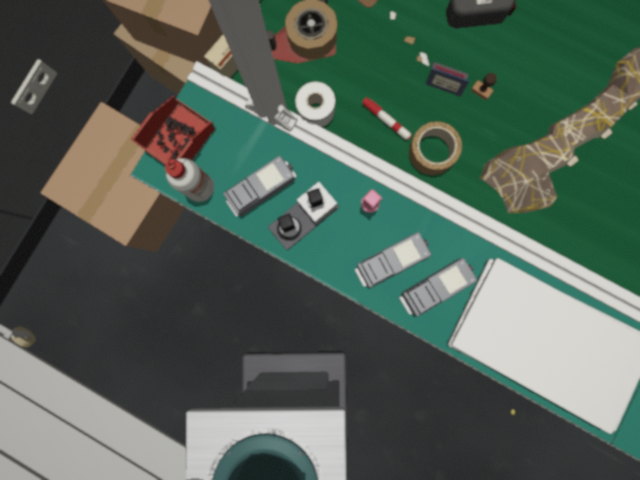

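View pics/scene0.png

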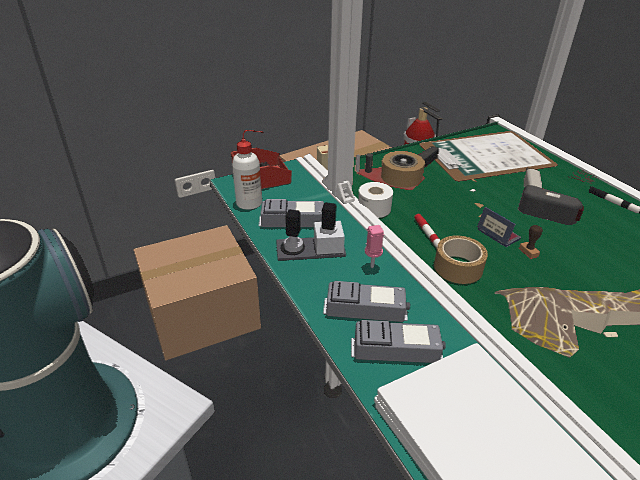

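Top view: three loggers at about (260,187), (393,260) and (438,287). The stand is at (303,213), with the seating tool (black handle) at (288,222) and the probe (black handle in the white block) at (317,198). The bottle is at (190,180). The scene view agrees: the tools are at (293,225) and (329,217).
Lookalike: the pink probe at top (372,203), scene (374,245), is not the one meant.

```bash
cat > m.py <<'E'
from h import *
def labels(c,z=0.04,lo=(150,165,165)):
    f=c['frame']; hsv=cv2.cvtColor(f,cv2.COLOR_BGR2HSV)
    m=cv2.inRange(hsv,(15,8,170),(45,60,255))
    n,l,s,ce=cv2.connectedComponentsWithStats(m)
    out=[]
    for i in range(1,n):
        if s[i,4]<60: continue
        p=np.argwhere(l==i)[:,::-1].astype(np.float32)
        w=np.array([ray(c,q,z)[:2] for q in p])
        r=cv2.minAreaRect((w*1000).astype(np.float32))
        out.append((ce[i].round(1),s[i,4],np.round(r[0],1),np.round(r[1],1),round(r[2],1)))
    return out
E
python3 - <<'E'
from m import *
import pickle
d=pickle.load(open('c0.pkl','rb'))
for n in d:
    print(n,'tcp px',proj(d[n],[0.2036,0.6428,0.23]))
    for o in labels(d[n]): print(o)
c=d['top']
for p,z in(((312,193),.15),((288,222),.12),((260,187),.04),((393,260),.04),((438,287),.04),((372,203),.1),((190,180),.1)): print(p,ray(c,p,z))
f=cv2.resize(c['frame'][140:320,215:485],None,fx=2.9,fy=2.9,interpolation=cv2.INTER_CUBIC)
cv2.imwrite('pics/t1.png',f)
E
```

```text
scene tcp px [-85.93026335 123.05170332]
(array([498.3, 151.9]), np.int32(1650), array([1124.8, -299.8]), array([184.4, 192.9]), 48.6)
(array([245.7, 159.6]), np.int32(101), array([713.2, 227.3]), array([60.3, 56.4]), 40.8)
(array([449.9, 159.6]), np.int32(67), array([1012.2, -205.7]), array([59. , 50.4]), 49.8)
(array([534.6, 177.6]), np.int32(142), array([1035.6, -415. ]), array([85.7, 24.6]), 16.5)
(array([374.1, 191.6]), np.int32(199), array([ 763.3, -118.3]), array([65.2, 73.9]), 33.5)
(array([305.2, 206.4]), np.int32(178), array([620.8, -16.8]), array([35.8, 40.4]), 33.5)
(array([ 23. , 246.5]), np.int32(407), array([198.8, 391.2]), array([208. ,  69.1]), 58.7)
(array([ 67.7, 252.5]), np.int32(132), array([229.4, 279.4]), array([199. ,   6.9]), 68.5)
(array([382.1, 294.8]), np.int32(362), array([ 461.6, -287.7]), array([40.5, 39.8]), 26.9)
(array([530.3, 306.8]), np.int32(165), array([ 571.9, -515.9]), array([ 35.4, 104. ]), 79.2)
(array([559.8, 326.8]), np.int32(182), array([ 569.7, -568.7]), array([132. ,  26.1]), 25.2)
(array([584.7, 306.9]), np.int32(93), array([ 632. , -60
[... 2071 characters left out ...]
60.0)
(array([109.9, 418.5]), np.int32(158), array([149.8, 293.8]), array([57.1, 33.3]), 29.0)
(array([ 88.7, 420. ]), np.int32(102), array([145.9, 334.9]), array([42. , 27.6]), 41.0)
(array([106.2, 462.3]), np.int32(706), array([ 60.9, 306.4]), array([115.1,  58.4]), 60.1)
(array([ 13.4, 471.1]), np.int32(358), array([ 45.6, 477.3]), array([83.1, 30.2]), 59.8)
(312, 193) [ 0.56094692 -0.10671595  0.15      ]
(288, 222) [ 0.51438833 -0.06099639  0.12      ]
(260, 187) [0.59853686 0.00282795 0.04      ]
(393, 260) [ 0.44677138 -0.26044718  0.04      ]
(438, 287) [ 0.39246633 -0.34669595  0.04      ]
(372, 203) [ 0.55039348 -0.21654786  0.1       ]
(190, 180) [0.60098236 0.12641242 0.1       ]
```

View pics/t1.png

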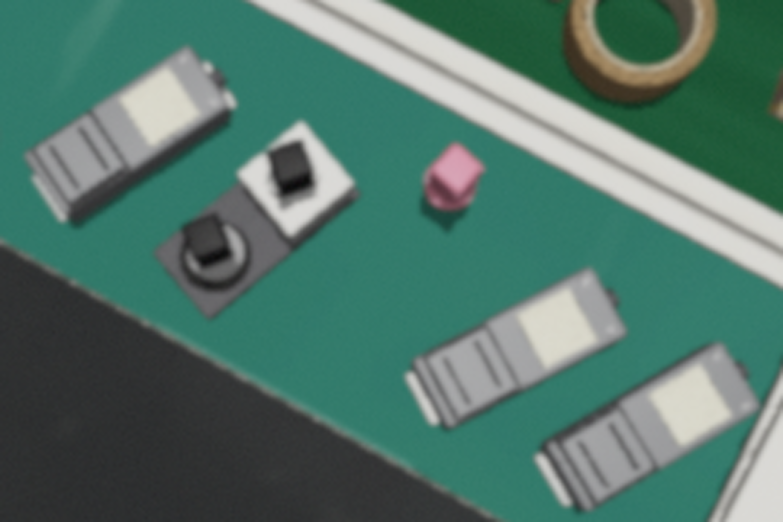

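The crop shows the seating tool's black handle at (210,238) on a chrome foot, and the probe's black handle at (292,167) in the white block. The pink one at (455,170) is the decoy. The label sizes (42 mm) and the agreement between the two views are good, so I'm setting out.

drive_tool --deltas '[{"hand":1,"offset":[13,-30,7],"angular":[0,0,-10]},{"hand":1,"offset":[13,-30,7],"angular":[0,0,-20]},{"hand":1,"offset":[13,-30,7],"angular":[0,0,-24]},{"hand":1,"offset":[13,-30,7],"angular":[0,0,-24]},{"hand":1,"offset":[13,-30,7],"angular":[0,0,-24]},{"hand":1,"offset":[24,-50,7],"angular":[0,0,-24]},{"hand":1,"offset":[24,-50,7],"angular":[0,0,-24]},{"hand":1,"offset":[24,-50,7],"angular":[0,0,-24]}]'

```text
time: 1.1
tool_pos: [0.4147, 0.1962, 0.3]
tcp_rot: [1.114, 2.937, 0.0]
wrist_force: [1.2, 0.9, -0.4]
width: 0.996
```

drive_tool --deltas '[{"hand":1,"offset":[5,-20,0],"angular":[0,0,0]},{"hand":1,"offset":[5,-20,0],"angular":[0,0,0]},{"hand":1,"offset":[5,-20,0],"angular":[0,0,0]},{"hand":1,"offset":[5,-20,0],"angular":[0,0,0]},{"hand":1,"offset":[5,-20,0],"angular":[0,0,0]},{"hand":1,"offset":[5,-20,0],"angular":[0,0,0]}]'

```text
time: 1.85
tool_pos: [0.464, -0.0013, 0.2998]
tcp_rot: [-1.114, -2.936, -0.0]
wrist_force: [0.1, -0.2, 0.2]
width: 1.002
```

```bash
python3 - <<'E'
from h import *
c=cam('wrist','w1')
import pickle; pickle.dump(c,open('w1.pkl','wb'))
s=bot.read_state(); print(s['time'],s['tool_pos'],s['tcp_rot'],s['wrist_force'])
print(-np.asarray(c['R']).T@np.ravel(c['t']),proj(c,[.514,-.061,.096]))
E
```

```text
1.9 [ 0.46405046 -0.00095021  0.29991503] [-1.11326760e+00 -2.93705769e+00 -4.16619947e-04] [0.28691081 0.05747394 0.45361264]
[0.41452884 0.04374273 0.4430323 ] [299.9010896  294.33519312]
```

View pics/w1.png

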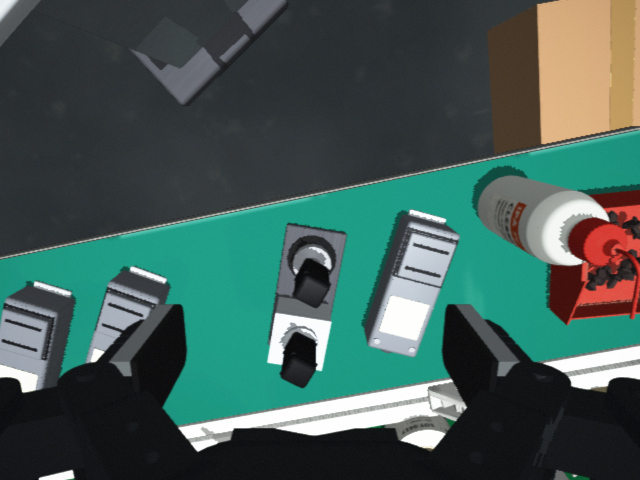

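The seating tool's handle is at (311,283), leaning down-image, and the probe's handle is at (299,362). The stand runs vertically in the image, and loggers are at both sides. I'll separate the top faces of the handles by brightness.

```bash
python3 - <<'E'
from h import *
import pickle
c=pickle.load(open('w1.pkl','rb')); f=c['frame']
g=f[220:400,260:350]
h=np.clip((g.astype(float)*3.5),0,255).astype(np.uint8)
cv2.imwrite('pics/w1c.png',cv2.resize(h,None,fx=3.3,fy=3.3,interpolation=cv2.INTER_NEAREST))
for m in (f.max(2)<40,):
    m=m.astype(np.uint8)[220:395,260:350]
    n,l,s,ce=cv2.connectedComponentsWithStats(m)
    for i in range(1,n):
        if s[i,4]>150:
            print(s[i],ce[i]+[260,220]); 
            vals,ct=np.unique(g.max(2)[l==i],return_counts=True); print(dict(zip(vals.tolist(),ct.tolist())))
E
```

```text
[ 33  39  37  48 740] [311.44594595 277.16621622]Traceback (most recent call last):
  File "<stdin>", line 13, in <module>
IndexError: boolean index did not match indexed array along axis 0; size of axis is 180 but size of corresponding boolean axis is 175
```

View pics/w1c.png

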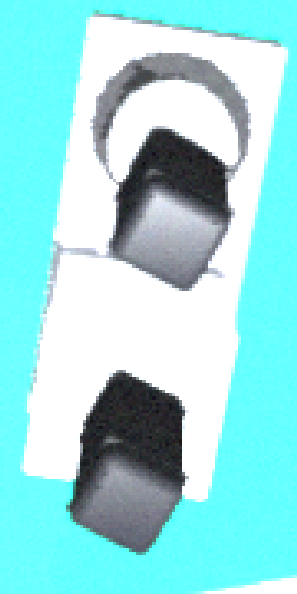

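The press's top face in this crop has corners at about (145,180), (228,208), (187,290) and (113,255). The probe's are (108,440), (185,478), (143,553) and (72,520).

```bash
python3 - <<'E'
from h import *
import pickle
c=pickle.load(open('w1.pkl','rb'))
for P,z in(([(145,180),(228,208),(187,290),(113,255)],.096),([(108,440),(185,478),(143,553),(72,520)],.108)):
    w=np.array([ray(c,(p[0]/3.3+260,p[1]/3.3+220),z)[:2]*1000 for p in P])
    print(w.mean(0)); e=np.roll(w,-1,0)-w
    print(np.linalg.norm(e,axis=1),np.degrees(np.arctan2(e[:,1],e[:,0])))
# base plate/block corners (crop px)
for P,z in(([(22,472),(208,500)],.05),([(92,15),(285,48)],.008)):
    print([ray(c,(p[0]/3.3+260,p[1]/3.3+220),z)[:2]*1000 for p in P])
E
```

```text
[517.90991385 -51.64625411]
[22.89586623 25.44502518 21.8540917  22.55907649] [  28.68213716  -66.3081821  -158.70866818  116.16677742]
[ 563.38598726 -106.78980899]
[23.19428667 25.39124471 21.45652591 25.89030906] [  19.37304638  -68.00551613 -159.65900718  115.8090579 ]
[array([ 560.68739682, -151.09502916]), array([ 606.46253327, -114.35082496])]
[array([473.26165858, -44.7744846 ]), array([521.70375441,  -6.36716716])]
```

drive_tool --deltas '[{"hand":0.75,"offset":[5.3,-5.0,-6],"angular":[0,0,-10]},{"hand":0.75,"offset":[5.3,-5.0,-12],"angular":[0,0,-20]},{"hand":0.75,"offset":[5.3,-5.0,-16],"angular":[0,0,-23.5]},{"hand":0.75,"offset":[5.3,-5.0,-16],"angular":[0,0,-23.5]},{"hand":0.75,"offset":[5.3,-5.0,-16],"angular":[0,0,-23.5]}]'

```text
time: 2.52
tool_pos: [0.5184, -0.051, 0.1419]
tcp_rot: [1.686, 2.649, 0.001]
wrist_force: [0.3, -0.3, -0.0]
width: 0.753
```

```bash
python3 - <<'E'
from h import *
c=cam('wrist')
import pickle; pickle.dump(c,open('w2.pkl','wb'))
s=bot.read_state(); print(s['time'],s['tool_pos'],s['tcp_rot'],s['q'],s['wrist_force'])
p=proj(c,[.517,-.0505,.096]);print(p)
f=c['frame']; cv2.imwrite('pics/w2.png',np.clip(f.astype(float)*2.5,0,255).astype(np.uint8))
E
```

```text
2.575 [ 0.51939999 -0.0512827   0.1431263 ] [1.68465271 2.64678792 0.00305938] [-1.46198920e-01  4.56994546e-02  2.02462023e+00  9.81573109e-05
  1.06668895e+00 -5.83404874e-01] [-0.09714737  0.057654    0.5317322 ]
[310.63447703 269.35463989]
```

View pics/w2.png

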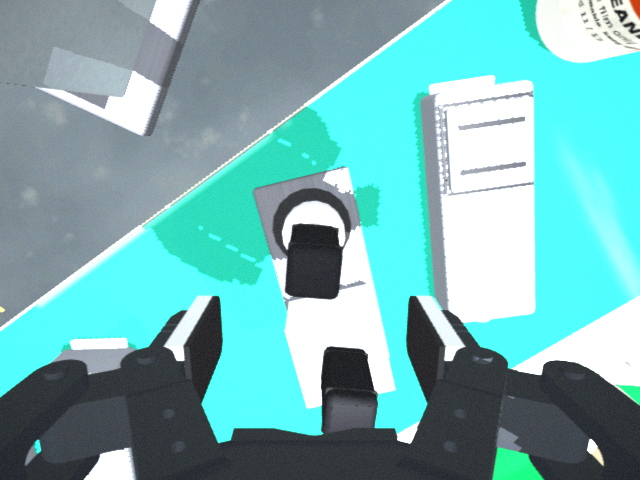

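The press's top face centre is at about (314,273), squarely aligned between the fingers. The probe's top is at (349,410).

```bash
python3 - <<'E'
from h import *
import pickle
c=pickle.load(open('w2.pkl','rb'))
print(ray(c,(314,273),.096),bot.read_state()['tool_pos'])
P=[ray(c,p,.096)[:2] for p in [(290,249),(341,250),(338,298),(287,296)]]
print(np.degrees(np.arctan2(*(P[1]-P[0])[::-1])),np.degrees(np.arctan2(*(P[2]-P[3])[::-1])), np.linalg.norm(P[1]-P[0]))
# stand geometry: block corners & pad ring
print(ray(c,(306,406),.05),ray(c,(394,388),.05), ray(c,(312,226),.01))
g=c['frame'][170:300,250:370].max(2)
E
```

```text
[ 0.51917336 -0.05146405  0.096     ] [ 0.51939999 -0.0512827   0.1431263 ]
23.834966226918393 22.584533701896586 0.023369578748181737
[ 0.5593672  -0.14943126  0.05      ] [ 0.60375217 -0.11435643  0.05      ] [ 0.51734504 -0.05045883  0.01      ]
```

drive_tool --deltas '[{"hand":0.75,"offset":[0.2,0,-4.5],"angular":[0,0,-1.5]},{"hand":0.75,"offset":[0.2,0,-8.9],"angular":[0,0,-1.5]},{"hand":0.75,"offset":[0.2,0,-8.9],"angular":[0,0,-1.5]},{"hand":0,"offset":[0.2,0,-8.9],"angular":[0,0,-1.5]},{"hand":0,"offset":[0.2,0,-8.9],"angular":[0,0,-1.5]},{"hand":0,"offset":[0.2,0,-8.9],"angular":[0,0,-1.5]},{"hand":0,"offset":[0.2,0,-8.9],"angular":[0,0,-1.5]}]' --force 70

```text
time: 3.45
tool_pos: [0.5219, -0.0523, 0.0542]
tcp_rot: [1.722, 2.622, 0.003]
wrist_force: [-0.5, -1.3, 7.5]
width: 0.295
```

drive_tool --deltas '[{"hand":0,"offset":[0,0,0.0],"angular":[0,0,0]},{"hand":0,"offset":[0,0,3],"angular":[0,0,0]},{"hand":0,"offset":[0,0,9],"angular":[0,0,0]},{"hand":0,"offset":[0,0,9],"angular":[0,0,0]},{"hand":0,"offset":[0,0,9],"angular":[0,0,0]},{"hand":0,"offset":[0,0,9],"angular":[0,0,0]}]'

```text
time: 4.2
tool_pos: [0.5178, -0.0517, 0.1394]
tcp_rot: [-1.723, -2.624, 0.002]
wrist_force: [-1.0, -0.1, -1.5]
width: 0.299
```

```bash
python3 - <<'E'
from h import *
c=cam('wrist')
import pickle; pickle.dump(c,open('w3.pkl','wb'))
cv2.imwrite('pics/w3.png',np.clip(c['frame'].astype(float)*1.6,0,255).astype(np.uint8))
s=bot.read_state(); print(s['time'],s['tool_pos'],s['tcp_rot'],s['q'],s['wrist_force'])
from m import labels
for n in('top','scene'):
  for o in labels(cam(n)):
    if 35<o[3][0]<48 and 35<o[3][1]<48: print(n,*o)
E
```

```text
4.25 [ 0.51781988 -0.05165721  0.13930037] [-1.72248898e+00 -2.62338669e+00  2.35345351e-03] [-1.47303076e-01  5.22169793e-02  2.02549409e+00  1.02589987e-05
  1.06747008e+00 -5.56116693e-01] [-0.52028486 -0.24507304 -2.38569527]
top [406.5 252.6] 455 [ 461.2 -287.5] [42.2 42.1] 27.3
top [452.5 279.2] 467 [ 407.2 -375.7] [42.3 42.1] 29.8
scene [306.9 206.2] 145 [620.9 -16.9] [35.8 40.5] 33.5
scene [382.  294.8] 361 [ 461.6 -287.7] [40.5 39.8] 26.9
scene [415.6 334.5] 470 [ 407.9 -376.1] [40.9 41. ] 29.6
```

View pics/w3.png

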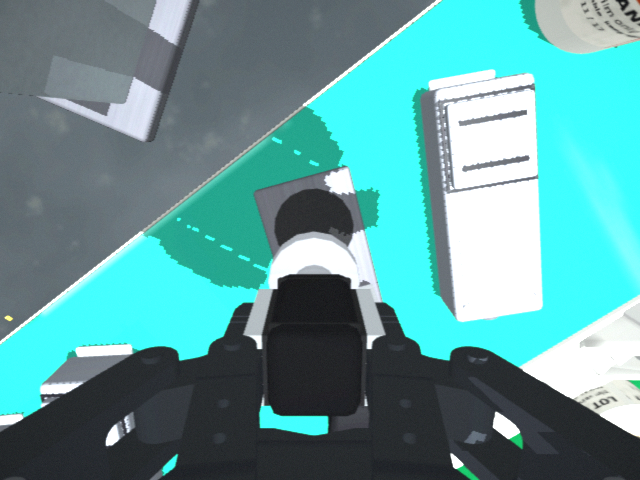

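The seating tool is gripped upright, with the empty pad (dark circle) at (314,222). Logger 1's cover corners are at about (447,104), (533,95), (537,180) and (452,188).

```bash
python3 - <<'E'
from h import *
import pickle
c=pickle.load(open('w3.pkl','rb'))
w=np.array([ray(c,p,.0465)[:2]*1000 for p in[(447,104),(533,95),(537,180),(452,188)]])
print(w.mean(0),np.linalg.norm(np.roll(w,-1,0)-w,axis=1))
w=np.array([ray(c,p,.04)[:2]*1000 for p in[(434,85),(533,75),(541,308),(457,320)]])
print(w.mean(0))
f=c['frame'].max(2)
for p in [(314,190),(275,222),(314,222),(352,222)]: print(p,ray(c,p,.01))
E
```

```text
[583.04576742  38.03625112] [44.5678213  44.91398958 46.28843363 44.58872071]
[602.56086338   8.12877525]
(314, 190) [ 0.50769415 -0.02832622  0.01      ]
(275, 222) [ 0.49274052 -0.05756721  0.01      ]
(314, 222) [ 0.51598241 -0.04749627  0.01      ]
(352, 222) [ 0.53861304 -0.03769019  0.01      ]
```

```bash
python3 - <<'E'
from h import *
import pickle
d=pickle.load(open('c0.pkl','rb')); c3=pickle.load(open('w3.pkl','rb'))
print('cam',-np.asarray(c3['R']).T@np.ravel(c3['t']))
f=d['scene']['frame']
s=d['scene']
for p in[(236,204),(248,210),(261,205)]: print(ray(s,p,0))
for p in[(172,160),(244,143)]: pass
print(ray(s,(244,143),.185), ray(d['top'],(176,164),.19))
cv2.imwrite('pics/b.png',np.hstack([cv2.resize(f[125:225,215:335],None,fx=3.2,fy=3.2),cv2.resize(d['top']['frame'][140:240,150:270],None,fx=3.2,fy=3.2)]))
E
```

```text
cam [0.4920563  0.0102735  0.28272229]
[0.58862796 0.15845522 0.        ]
[0.5845055  0.11890857 0.        ]
[0.61793643 0.10638658 0.        ]
[0.56838542 0.10032435 0.185     ] [0.60701887 0.12239069 0.19      ]
```

View pics/b.png

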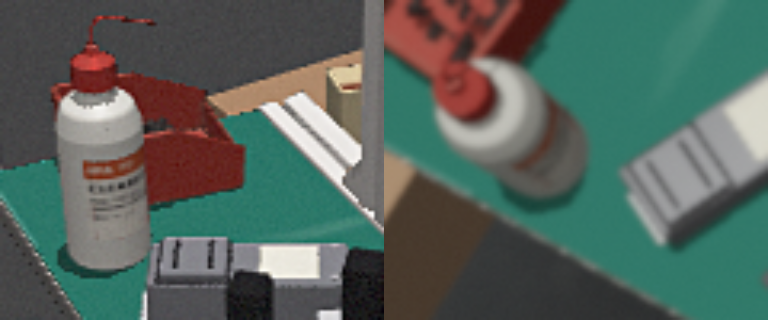

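drive_tool --deltas '[{"hand":0,"offset":[3,4,0],"angular":[0,0,10]},{"hand":0,"offset":[6.45,8.95,0],"angular":[0,0,20]},{"hand":0,"offset":[6.45,8.95,0],"angular":[0,0,30]},{"hand":0,"offset":[6.45,8.95,-4],"angular":[0,0,30]},{"hand":0,"offset":[6.45,8.95,-4],"angular":[0,0,30]},{"hand":0,"offset":[6.45,8.95,-4.6],"angular":[0,0,30]},{"hand":0,"offset":[6.45,8.95,-4.6],"angular":[0,0,30]}]'

```text
time: 5.22
tool_pos: [0.5843, 0.0374, 0.0958]
tcp_rot: [0.986, 2.982, 0.0]
wrist_force: [-0.5, -0.1, -2.6]
width: 0.296
```

```bash
python3 - <<'E'
from h import *
c=cam('wrist')
s=bot.read_state(); print(s['time'],s['tool_pos'],s['tcp_rot'],s['wrist_force'])
cv2.imwrite('pics/w4.png',np.clip(c['frame'].astype(float)*1.3,0,255).astype(np.uint8))
E
```

```text
5.275 [0.58454078 0.03740439 0.09612199] [9.86112222e-01 2.98133735e+00 7.89002759e-04] [-0.05837957  0.15195707 -1.64173034]
```

View pics/w4.png

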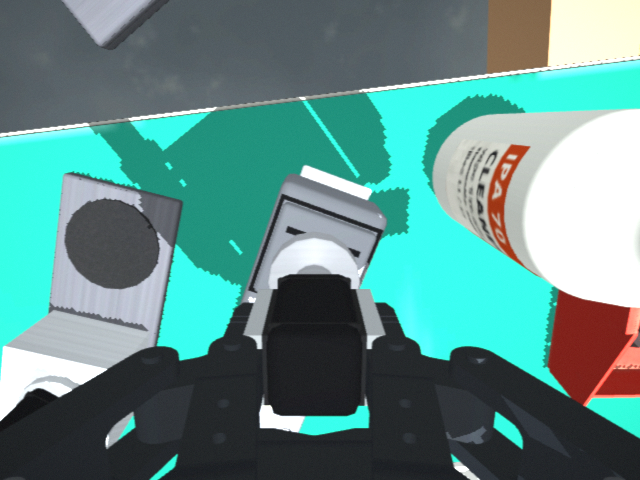

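The foot sits centred over the cover: the cover's edge runs (285,197)–(382,232) and the foot is at (314,265). The bottle is clear. Pressing in steps.

drive_tool --deltas '[{"hand":0,"offset":[0,0,-0.5],"angular":[0,0,0]},{"hand":0,"offset":[0,0,-1.0],"angular":[0,0,0]},{"hand":0,"offset":[0,0,-1.3],"angular":[0,0,0]},{"hand":0,"offset":[0,0,-1.6],"angular":[0,0,0]},{"hand":0,"offset":[0,0,-1.6],"angular":[0,0,0]}]'

```text
time: 5.9
tool_pos: [0.5854, 0.0377, 0.0842]
tcp_rot: [0.986, 2.98, 0.001]
wrist_force: [-8.5, -0.5, 22.7]
width: 0.294
```

drive_tool --deltas '[{"hand":0,"offset":[0,0,-0.2],"angular":[0,0,0]},{"hand":0,"offset":[0,0,-0.3],"angular":[0,0,0]},{"hand":0,"offset":[0,0,-0.3],"angular":[0,0,0]}]'

```text
time: 6.28
tool_pos: [0.5856, 0.0378, 0.0841]
tcp_rot: [0.985, 2.98, 0.002]
wrist_force: [-15.0, 0.1, 39.3]
width: 0.294
```

drive_tool --deltas '[{"hand":0,"offset":[0,0,1.5],"angular":[0,0,0]},{"hand":0,"offset":[0,0,4],"angular":[0,0,0]},{"hand":0,"offset":[0,0,8],"angular":[0,0,0]},{"hand":0,"offset":[-6,-6,8],"angular":[0,0,0]},{"hand":0,"offset":[-6,-12,8],"angular":[0,0,0]},{"hand":0,"offset":[-12,-20,8],"angular":[0,0,0]},{"hand":0,"offset":[-15.3,-22,8],"angular":[0,0,0]},{"hand":0,"offset":[-15.3,-22,8],"angular":[0,0,0]}]'

```text
time: 7.28
tool_pos: [0.4283, -0.1841, 0.1556]
tcp_rot: [-0.99, -2.981, 0.001]
wrist_force: [-0.2, 0.2, -1.2]
width: 0.296
```

```bash
python3 - <<'E'
from h import *
from m import labels
s=bot.read_state(); print(s['time'],s['tool_pos'],s['tcp_rot'],s['q'])
for n in('top','scene'):
  for o in labels(cam(n)):
    if 30<o[3][0]<48 and 30<o[3][1]<48: print(n,*o)
E
```

```text
7.275 [ 0.42833144 -0.18411165  0.15564812] [-9.89649725e-01 -2.98054832e+00  8.02533499e-04] [-4.58906572e-01 -7.34044526e-02  2.11698144e+00 -7.29161277e-04
  1.09897465e+00 -1.38820595e+00]
top [269.6 176.3] 429 [620.4 -16.7] [42.5 42.2] 33.3
top [454.1 279.9] 406 [ 407.2 -375.8] [42.6 43. ] 29.0
scene [304.4 206.6] 178 [620.8 -16.7] [35.8 40.1] 33.5
scene [382.1 294.8] 363 [ 461.7 -287.7] [40.7 39.8] 26.9
scene [415.6 334.6] 466 [ 407.8 -376.2] [40.7 41. ] 29.6
```

drive_tool --deltas '[{"hand":0,"offset":[0.05,-4.75,0],"angular":[0,0,0]},{"hand":0,"offset":[0.05,-4.75,-3],"angular":[0,0,0]},{"hand":0,"offset":[0.05,-4.75,-5.8],"angular":[0,0,0]},{"hand":0,"offset":[0.05,-4.75,-5.8],"angular":[0,0,0]},{"hand":0,"offset":[0.05,-4.75,-6.6],"angular":[0,0,0]},{"hand":0,"offset":[0.05,-4.75,-7.2],"angular":[0,0,0]},{"hand":0,"offset":[0.05,-4.75,-7.6],"angular":[0,0,0]},{"hand":0,"offset":[0.05,-4.75,-7.6],"angular":[0,0,0]}]'

```text
time: 8.38
tool_pos: [0.4333, -0.2303, 0.0843]
tcp_rot: [0.985, 2.98, -0.0]
wrist_force: [-5.5, 3.2, 17.5]
width: 0.295
```

drive_tool --deltas '[{"hand":0,"offset":[0,0,-0.3],"angular":[0,0,0]},{"hand":0,"offset":[0,0,-0.3],"angular":[0,0,0]}]'

```text
time: 8.62
tool_pos: [0.4341, -0.2307, 0.0841]
tcp_rot: [0.984, 2.979, -0.0]
wrist_force: [-10.9, 7.8, 35.3]
width: 0.295
```

drive_tool --deltas '[{"hand":0,"offset":[0,0,1.5],"angular":[0,0,0]},{"hand":0,"offset":[0,0,5],"angular":[0,0,0]},{"hand":0,"offset":[-3,-5,5],"angular":[0,0,0]},{"hand":0,"offset":[-5.6,-8.9,5],"angular":[0,0,0]},{"hand":0,"offset":[-5.6,-8.9,5],"angular":[0,0,0]},{"hand":0,"offset":[-5.6,-8.9,2],"angular":[0,0,0]},{"hand":0,"offset":[-5.6,-8.9,2],"angular":[0,0,0]}]'

```text
time: 9.5
tool_pos: [0.3741, -0.3167, 0.0952]
tcp_rot: [-0.984, -2.979, -0.004]
wrist_force: [0.5, 0.6, -1.9]
width: 0.294
```

drive_tool --deltas '[{"hand":0,"offset":[0,0,-0.8],"angular":[0,0,0]},{"hand":0,"offset":[0,0,-1.3],"angular":[0,0,0]},{"hand":0,"offset":[0,0,-1.7],"angular":[0,0,0]},{"hand":0,"offset":[0,0,-1.9],"angular":[0,0,0]},{"hand":0,"offset":[0,0,-2.0],"angular":[0,0,0]},{"hand":0,"offset":[0,0,-2.0],"angular":[0,0,0]}]'

```text
time: 10.25
tool_pos: [0.3771, -0.3195, 0.0841]
tcp_rot: [0.984, 2.981, -0.001]
wrist_force: [-12.6, 12.0, 39.4]
width: 0.293
```

drive_tool --deltas '[{"hand":0,"offset":[0,0,1.5],"angular":[0,0,0]},{"hand":0,"offset":[0,0,7],"angular":[0,0,0]},{"hand":0,"offset":[3,5,7],"angular":[0,0,-10]},{"hand":0,"offset":[6,11,7],"angular":[0,0,-20]},{"hand":0,"offset":[9,16,7],"angular":[0,0,-30]},{"hand":0,"offset":[12,22,7],"angular":[0,0,-30]},{"hand":0,"offset":[14.4,26.7,7],"angular":[0,0,-30]},{"hand":0,"offset":[14.4,26.7,7],"angular":[0,0,-30]}]'

```text
time: 11.25
tool_pos: [0.5212, -0.0484, 0.1477]
tcp_rot: [1.717, 2.629, 0.002]
wrist_force: [-0.9, 0.2, -1.8]
width: 0.296
```

drive_tool --deltas '[{"hand":0,"offset":[0,0,-4],"angular":[0,0,0]},{"hand":0,"offset":[0,0,-7],"angular":[0,0,0]},{"hand":0,"offset":[0,0,-7],"angular":[0,0,0]},{"hand":0,"offset":[0,0,-7],"angular":[0,0,0]}]'

```text
time: 11.75
tool_pos: [0.5202, -0.0524, 0.0782]
tcp_rot: [1.724, 2.625, 0.001]
wrist_force: [0.4, -0.2, -2.2]
width: 0.299
```

```bash
python3 - <<'E'
from h import *
from m import labels
import pickle
s=bot.read_state(); print(s['time'],s['tool_pos'],s['tcp_rot'],s['wrist_force'])
c=cam('wrist'); pickle.dump(c,open('w5.pkl','wb'))
cv2.imwrite('pics/w5.png',np.clip(c['frame'].astype(float)*1.8,0,255).astype(np.uint8))
for n in('top','scene'):
  for o in labels(cam(n,n+'5')):
    if 30<o[3][0]<48 and 30<o[3][1]<48: print(n,*o)
E
```

```text
11.75 [ 0.52016172 -0.05240686  0.0782158 ] [1.72405914e+00 2.62459025e+00 7.49400951e-04] [ 0.40619172 -0.24994527 -2.1876102 ]
top [406.5 252.6] 459 [ 461.4 -287.4] [42.7 42.5] 27.3
top [452.5 279.3] 473 [ 407.  -375.6] [42.7 42.6] 29.6
scene [446.9 158. ] 64 [1009.3 -199.9] [43.  38.9] 25.7
scene [306.9 206.6] 145 [623.3 -20.6] [35.8 31.4] 33.5
scene [382.1 294.8] 362 [ 461.6 -287.7] [40.5 39.8] 26.9
scene [415.6 334.5] 468 [ 407.8 -376.2] [40.7 41. ] 29.6
```

View pics/w5.png

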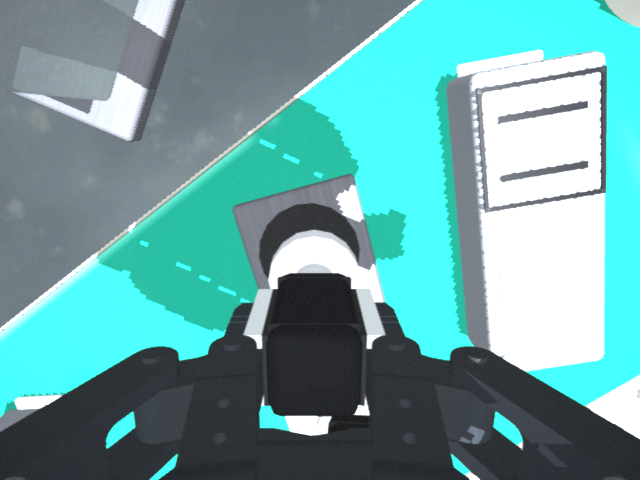

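The covers' dark outlines are now flush on logger 1, and the foot is over the pad (pad circle centre about (309,253)).

```bash
python3 - <<'E'
from h import *
import pickle
c=pickle.load(open('w5.pkl','rb'))
f=c['frame']; m=cv2.inRange(f[195:300,240:370],(0,0,0),(48,48,48))
# fit circle to pad rim points on z=.01
pts=[]
for p in[(260,247),(264,230),(275,216),(290,207),(309,204),(328,208),(344,218),(354,231),(358,247)]: pts.append(ray(c,p,.01)[:2]*1000)
pts=np.array(pts); A=np.c_[2*pts,np.ones(len(pts))]; s=np.linalg.lstsq(A,(pts**2).sum(1),rcond=None)[0]
print(s[:2],np.sqrt(s[2]+s[:2]@s[:2]))
# foot rim, z=.034+? top of foot
print(proj(c,[.5195,-.0515,.03]))
E
```

```text
[517.19273297 -51.08791642] 25.364688428290968
[312.49294282 267.64627747]
```

drive_tool --deltas '[{"hand":0,"offset":[-0.15,0,-1.5],"angular":[0,0,0]},{"hand":0,"offset":[-0.15,0,-2.2],"angular":[0,0,0]},{"hand":0,"offset":[-0.15,0,-2.4],"angular":[0,0,0]},{"hand":0,"offset":[-0.15,0,-2.4],"angular":[0,0,0]}]'

```text
time: 12.4
tool_pos: [0.5174, -0.0518, 0.054]
tcp_rot: [-1.723, -2.625, 0.001]
wrist_force: [-5.0, 1.1, 10.5]
width: 0.298
```

drive_tool --deltas '[{"hand":0.3,"offset":[0,0,0.1],"angular":[0,0,0]},{"hand":0.75,"offset":[0,0,0.1],"angular":[0,0,0]},{"hand":0.75,"offset":[0,0,0.1],"angular":[0,0,0]},{"hand":0.75,"offset":[0,0,0.1],"angular":[0,0,0]},{"hand":0.75,"offset":[0,0,5],"angular":[0,0,0]},{"hand":0.75,"offset":[0,0,10],"angular":[0,0,0]},{"hand":0.75,"offset":[0,0,10],"angular":[0,0,0]}]'

```text
time: 13.28
tool_pos: [0.5219, -0.0525, 0.1584]
tcp_rot: [1.719, 2.618, 0.007]
wrist_force: [0.5, 0.0, 0.2]
width: 0.75
```

drive_tool --deltas '[{"hand":0.75,"offset":[4.6,-5.8,0],"angular":[0,0,0]},{"hand":0.75,"offset":[4.6,-5.8,0],"angular":[0,0,0]},{"hand":0.75,"offset":[4.6,-5.8,0],"angular":[0,0,0]},{"hand":0.75,"offset":[4.6,-5.8,0],"angular":[0,0,0]}]'

```text
time: 13.78
tool_pos: [0.5626, -0.1091, 0.1521]
tcp_rot: [-1.723, -2.624, 0.001]
wrist_force: [0.3, 0.1, 1.0]
width: 0.752
```

```bash
python3 - <<'E'
from h import *
import pickle
s=bot.read_state(); print(s['time'],s['tool_pos'],s['tcp_rot'],s['wrist_force'])
c=cam('wrist'); pickle.dump(c,open('w6.pkl','wb'))
print(proj(c,[.564,-.109,.108]),proj(c,[.518,-.0515,.096]))
cv2.imwrite('pics/w6.png',np.clip(c['frame'].astype(float)*2.5,0,255).astype(np.uint8))
E
```

```text
13.775 [ 0.5626288  -0.10905995  0.15210686] [-1.72270255e+00 -2.62429576e+00  7.86970607e-04] [0.26216605 0.13867563 1.00158423]
[316.09379991 274.06594164] [272.65694358 114.17503843]
```

View pics/w6.png

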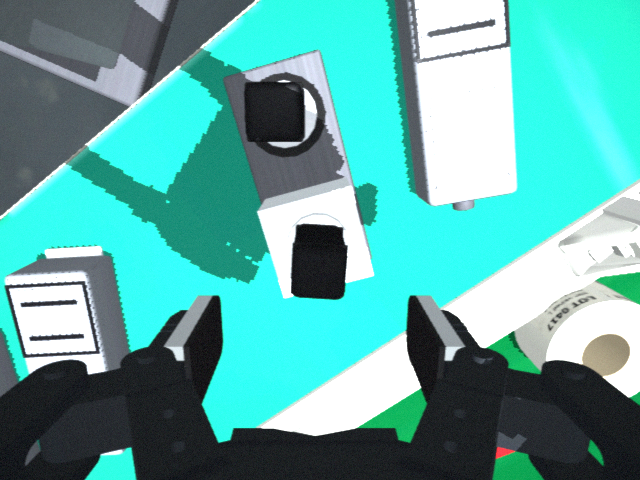

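The press stands upright on its pad (275,112). The probe's handle top is centred at about (319,275), aligned with the jaws.

drive_tool --deltas '[{"hand":0.75,"offset":[0.15,0.05,-4.5],"angular":[0,0,0]},{"hand":0.75,"offset":[0.15,0.05,-9.1],"angular":[0,0,0]},{"hand":0.75,"offset":[0.15,0.05,-9.1],"angular":[0,0,0]},{"hand":0,"offset":[0.15,0.05,-9.1],"angular":[0,0,0]},{"hand":0,"offset":[0.15,0.05,-9.1],"angular":[0,0,0]},{"hand":0,"offset":[0.15,0.05,-9.1],"angular":[0,0,0]},{"hand":0,"offset":[0.15,0.05,-9.1],"angular":[0,0,0]}]' --force 70

```text
time: 14.7
tool_pos: [0.5676, -0.1098, 0.065]
tcp_rot: [1.722, 2.622, 0.003]
wrist_force: [-0.5, -0.4, 7.7]
width: 0.296
```

drive_tool --deltas '[{"hand":0,"offset":[0,0,2],"angular":[0,0,0]},{"hand":0,"offset":[0,0,5],"angular":[0,0,0]},{"hand":0,"offset":[0,0,9],"angular":[0,0,0]},{"hand":0,"offset":[0,0,9],"angular":[0,0,0]},{"hand":0,"offset":[0,0,9],"angular":[0,0,0]}]'

```text
time: 15.32
tool_pos: [0.5651, -0.1094, 0.1524]
tcp_rot: [1.724, 2.626, 0.0]
wrist_force: [0.3, 0.2, -0.7]
width: 0.297
```

```bash
python3 - <<'E'
from h import *
from m import labels
import pickle
s=bot.read_state(); print(s['time'],s['tool_pos'],s['tcp_rot'],s['wrist_force'])
c=cam('wrist'); pickle.dump(c,open('w7.pkl','wb'))
cv2.imwrite('pics/w7.png',np.clip(c['frame'].astype(float)*1.3,0,255).astype(np.uint8))
t=s['tool_pos']; print(proj(c,[t[0],t[1],t[2]+.019-.072]))
for n in('top','scene'):
  for o in labels(cam(n)):
    if 30<o[3][0]<48 and 30<o[3][1]<48: print(n,*o)
E
```

```text
15.325 [ 0.56506886 -0.10935966  0.15243756] [1.72432877e+00 2.62588338e+00 9.70152309e-05] [ 0.29930228  0.24145181 -0.68871194]
[313.16477265 266.61131487]
top [269.5 176.4] 431 [620.3 -16.7] [42.5 43. ] 33.3
top [406.5 252.6] 456 [ 461.2 -287.5] [42.2 42.5] 27.3
top [452.4 279.3] 470 [ 407.2 -375.7] [42.4 43. ] 29.6
scene [305.  206.5] 185 [620.9 -16.9] [35.8 40.5] 33.5
scene [382.1 294.8] 362 [ 461.6 -287.7] [40.5 39.8] 26.9
scene [415.6 334.6] 469 [ 407.8 -376. ] [40.6 41.8] 28.4
```

View pics/w7.png

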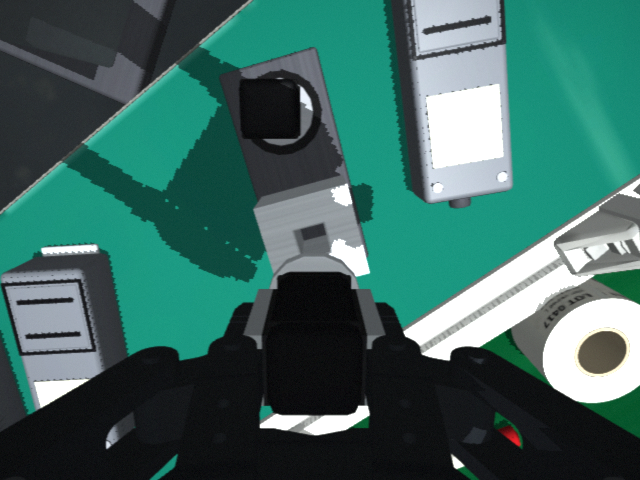

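The probe is held upright and the hole mouth is visible at (313,234). Labels haven't moved. Before going there, I'll check the post behind logger 1 for clearance and measure the hole.

```bash
python3 - <<'E'
from h import *
import pickle
c=pickle.load(open('w7.pkl','rb')); d=pickle.load(open('c0.pkl','rb'))
print('hole',ray(c,(313.5,234),.05))
for p in[(249,118),(262,122),(290,110),(298,128)]: print('top',ray(d['top'],p,0.0))
for p in[(330,182),(352,188),(355,205)]: print('scene',ray(d['scene'],p,0.0))
E
```

```text
hole [ 0.56382841 -0.10629494  0.05      ]
top [0.7585411  0.03267489 0.        ]
top [0.74905428 0.00474399 0.        ]
top [ 0.77422566 -0.05545473  0.        ]
top [ 0.73408686 -0.0722509   0.        ]
scene [0.7980016  0.02428985 0.        ]
scene [ 0.80380781 -0.03650525  0.        ]
scene [ 0.74108235 -0.07989316  0.        ]
```

drive_tool --deltas '[{"hand":0,"offset":[3,5,0],"angular":[0,0,0]},{"hand":0,"offset":[5.7,9.85,0],"angular":[0,0,0]},{"hand":0,"offset":[5.7,9.85,0],"angular":[0,0,0]},{"hand":0,"offset":[5.7,9.85,-3.5],"angular":[0,0,0]},{"hand":0,"offset":[5.7,9.85,-4.8],"angular":[0,0,0]},{"hand":0,"offset":[5.7,9.85,-4.8],"angular":[0,0,0]},{"hand":0,"offset":[5.7,9.85,-4.8],"angular":[0,0,0]}]'

```text
time: 16.35
tool_pos: [0.6228, -0.0114, 0.1049]
tcp_rot: [1.725, 2.625, 0.001]
wrist_force: [0.3, 0.3, -0.2]
width: 0.295
```

```bash
python3 - <<'E'
from h import *
import pickle
s=bot.read_state(); print(s['time'],s['tool_pos'],s['wrist_force'])
c=cam('wrist'); pickle.dump(c,open('w8.pkl','wb'))
from m import labels
for o in labels(cam('scene')):
    if 30<o[3][0]<48 and 30<o[3][1]<48: print(*o)
E
```

```text
16.35 [ 0.62277647 -0.01144731  0.10490223] [ 0.29336858  0.3180539  -0.21415058]
[382.1 294.8] 362 [ 461.6 -287.7] [40.5 39.8] 26.9
[415.6 334.6] 469 [ 407.9 -376.2] [40.7 41.1] 29.1
```

drive_tool --deltas '[{"hand":0,"offset":[0,0,-0.8],"angular":[0,0,0]},{"hand":0,"offset":[0,0,-1.1],"angular":[0,0,0]},{"hand":0,"offset":[0,0,-1.3],"angular":[0,0,0]},{"hand":0,"offset":[0,0,-1.3],"angular":[0,0,0]},{"hand":0,"offset":[0,0,-1.3],"angular":[0,0,0]}]'

```text
time: 17.08
tool_pos: [0.6232, -0.0111, 0.0943]
tcp_rot: [1.723, 2.625, 0.001]
wrist_force: [-5.1, -0.2, 14.9]
width: 0.293
```

Surface at TCP z 0.094. Sliding lightly to the next corner of the label, then testing.

drive_tool --deltas '[{"hand":0,"offset":[0,0,0.15],"angular":[0,0,0]},{"hand":0,"offset":[0.17,-0.26,0.15],"angular":[0,0,0]},{"hand":0,"offset":[0.35,-0.53,0.15],"angular":[0,0,0]},{"hand":0,"offset":[0.52,-0.79,0.15],"angular":[0,0,0]},{"hand":0,"offset":[0.52,-0.79,0.15],"angular":[0,0,0]},{"hand":0,"offset":[0.52,-0.79,-0.1],"angular":[0,0,0]},{"hand":0,"offset":[0.52,-0.79,-0.1],"angular":[0,0,0]}]'

```text
time: 17.95
tool_pos: [0.6289, -0.0182, 0.0941]
tcp_rot: [1.723, 2.625, 0.003]
wrist_force: [-5.0, 2.5, 17.3]
width: 0.298
```

drive_tool --deltas '[{"hand":0,"offset":[0,0,0.25],"angular":[0,0,0]},{"hand":0,"offset":[-0.29,-0.17,0.25],"angular":[0,0,0]},{"hand":0,"offset":[-0.58,-0.35,0.25],"angular":[0,0,0]},{"hand":0,"offset":[-0.87,-0.52,0.25],"angular":[0,0,0]},{"hand":0,"offset":[-0.87,-0.52,0.25],"angular":[0,0,0]},{"hand":0,"offset":[-0.87,-0.52,0],"angular":[0,0,0]},{"hand":0,"offset":[-0.87,-0.52,0],"angular":[0,0,0]}]'

```text
time: 18.82
tool_pos: [0.6215, -0.0242, 0.0941]
tcp_rot: [1.722, 2.622, 0.004]
wrist_force: [-3.5, 1.4, 16.5]
width: 0.297
```

drive_tool --deltas '[{"hand":0,"offset":[0,0,0.25],"angular":[0,0,0]},{"hand":0,"offset":[-0.22,0.26,0.25],"angular":[0,0,0]},{"hand":0,"offset":[-0.44,0.52,0.25],"angular":[0,0,0]},{"hand":0,"offset":[-0.65,0.78,0.25],"angular":[0,0,0]},{"hand":0,"offset":[-0.65,0.78,0.25],"angular":[0,0,0]},{"hand":0,"offset":[-0.65,0.78,0],"angular":[0,0,0]},{"hand":0,"offset":[-0.65,0.78,0],"angular":[0,0,0]}]'

```text
time: 19.7
tool_pos: [0.6117, -0.0161, 0.0892]
tcp_rot: [-1.723, -2.625, 0.001]
wrist_force: [0.6, 0.2, -1.0]
width: 0.298
```

Dropped in. Easing slightly toward the hole's middle and pushing the pin.

drive_tool --deltas '[{"hand":0,"offset":[-0.15,0,0],"angular":[0,0,0]},{"hand":0,"offset":[-0.15,0,-0.5],"angular":[0,0,0]},{"hand":0,"offset":[-0.15,0,-0.9],"angular":[0,0,0]},{"hand":0,"offset":[-0.15,0,-1.2],"angular":[0,0,0]},{"hand":0,"offset":[-0.15,0,-1.4],"angular":[0,0,0]},{"hand":0,"offset":[-0.15,0,-1.4],"angular":[0,0,0]}]'

```text
time: 20.45
tool_pos: [0.6118, -0.0165, 0.0789]
tcp_rot: [1.723, 2.625, 0.001]
wrist_force: [-4.4, -0.9, 15.0]
width: 0.298
```

drive_tool --deltas '[{"hand":0,"offset":[0,0,-0.2],"angular":[0,0,0]},{"hand":0,"offset":[0,0,-0.2],"angular":[0,0,0]}]'

```text
time: 20.7
tool_pos: [0.6121, -0.0165, 0.0785]
tcp_rot: [1.723, 2.624, 0.001]
wrist_force: [-7.3, 0.1, 22.6]
width: 0.296
```

drive_tool --deltas '[{"hand":0,"offset":[0,0,1.0],"angular":[0,0,0]},{"hand":0,"offset":[0,0,2.5],"angular":[0,0,0]},{"hand":0,"offset":[0,0,8],"angular":[0,0,0]},{"hand":0,"offset":[0,0,8],"angular":[0,0,0]}]'

```text
time: 21.2
tool_pos: [0.6149, -0.0164, 0.1598]
tcp_rot: [1.719, 2.619, 0.008]
wrist_force: [1.1, -1.1, 1.0]
width: 0.3
```

drive_tool --deltas '[{"hand":0,"offset":[-5,-6,0],"angular":[0,0,0]},{"hand":0,"offset":[-10,-12,0],"angular":[0,0,0]},{"hand":0,"offset":[-13,-18,0],"angular":[0,0,0]},{"hand":0,"offset":[-14,-22,0],"angular":[0,0,0]},{"hand":0,"offset":[-14,-22,0],"angular":[0,0,0]}]'

```text
time: 21.82
tool_pos: [0.4688, -0.2387, 0.1534]
tcp_rot: [-1.729, -2.622, 0.001]
wrist_force: [1.0, 0.8, -0.8]
width: 0.298
```

```bash
python3 - <<'E'
from h import *
import pickle
s=bot.read_state(); print(s['time'],s['tool_pos'],s['wrist_force'])
from m import labels
for n in('top','scene'):
  for o in labels(cam(n)):
    if 30<o[3][0]<48 and 30<o[3][1]<48: print(n,*o)
E
```

```text
21.825 [ 0.46884212 -0.23874468  0.15339054] [ 1.01689828  0.82366008 -0.77531554]
top [269.5 176.3] 430 [620.1 -16.4] [42.5 42.2] 33.3
scene [305.  206.5] 184 [620.8 -16.8] [35.8 40.4] 33.5
scene [383.4 294.8] 320 [ 462.4 -289.2] [40.5 36.2] 26.4
scene [415.6 334.5] 468 [ 407.9 -376.1] [40.9 41. ] 29.6
```

drive_tool --deltas '[{"hand":0,"offset":[-1.7,-4.93,0],"angular":[0,0,0]},{"hand":0,"offset":[-1.7,-4.93,-3],"angular":[0,0,0]},{"hand":0,"offset":[-1.7,-4.93,-5.2],"angular":[0,0,0]},{"hand":0,"offset":[-1.7,-4.93,-5.2],"angular":[0,0,0]},{"hand":0,"offset":[-1.7,-4.93,-5.8],"angular":[0,0,0]},{"hand":0,"offset":[-1.7,-4.93,-6.2],"angular":[0,0,0]},{"hand":0,"offset":[-1.7,-4.93,-6.4],"angular":[0,0,0]},{"hand":0,"offset":[-1.7,-4.93,-6.4],"angular":[0,0,0]}]'

```text
time: 22.92
tool_pos: [0.4556, -0.2857, 0.0937]
tcp_rot: [1.722, 2.624, 0.001]
wrist_force: [-3.0, 4.4, 13.4]
width: 0.296
```

drive_tool --deltas '[{"hand":0,"offset":[0,0,0.22],"angular":[0,0,0]},{"hand":0,"offset":[0.28,0.14,0.22],"angular":[0,0,0]},{"hand":0,"offset":[0.56,0.29,0.22],"angular":[0,0,0]},{"hand":0,"offset":[0.83,0.43,0.22],"angular":[0,0,0]},{"hand":0,"offset":[0.83,0.43,0.22],"angular":[0,0,0]},{"hand":0,"offset":[0.83,0.43,0],"angular":[0,0,0]},{"hand":0,"offset":[0.83,0.43,0],"angular":[0,0,0]}]'

```text
time: 23.8
tool_pos: [0.4641, -0.2821, 0.0941]
tcp_rot: [1.722, 2.623, 0.0]
wrist_force: [-4.5, 2.9, 19.5]
width: 0.294
```

Next corner (+u+v).

drive_tool --deltas '[{"hand":0,"offset":[0,0,0.22],"angular":[0,0,0]},{"hand":0,"offset":[0.14,-0.28,0.22],"angular":[0,0,0]},{"hand":0,"offset":[0.29,-0.56,0.22],"angular":[0,0,0]},{"hand":0,"offset":[0.43,-0.83,0.22],"angular":[0,0,0]},{"hand":0,"offset":[0.43,-0.83,0.22],"angular":[0,0,0]},{"hand":0,"offset":[0.43,-0.83,0],"angular":[0,0,0]},{"hand":0,"offset":[0.43,-0.83,0],"angular":[0,0,0]}]'

```text
time: 24.68
tool_pos: [0.4678, -0.2894, 0.094]
tcp_rot: [1.724, 2.625, 0.002]
wrist_force: [-5.7, 5.6, 21.0]
width: 0.294
```

drive_tool --deltas '[{"hand":0,"offset":[0,0,0.22],"angular":[0,0,0]},{"hand":0,"offset":[-0.28,-0.14,0.22],"angular":[0,0,0]},{"hand":0,"offset":[-0.56,-0.29,0.22],"angular":[0,0,0]},{"hand":0,"offset":[-0.85,-0.43,0.22],"angular":[0,0,0]},{"hand":0,"offset":[-0.85,-0.43,0.22],"angular":[0,0,0]},{"hand":0,"offset":[-0.85,-0.43,0],"angular":[0,0,0]},{"hand":0,"offset":[-0.85,-0.43,0],"angular":[0,0,0]}]'

```text
time: 25.55
tool_pos: [0.4576, -0.2936, 0.0895]
tcp_rot: [-1.724, -2.625, 0.0]
wrist_force: [0.4, 0.7, -1.9]
width: 0.294
```

Dropped in. Pushing the pin.

drive_tool --deltas '[{"hand":0,"offset":[-0.08,-0.1,0],"angular":[0,0,0]},{"hand":0,"offset":[-0.08,-0.1,-0.5],"angular":[0,0,0]},{"hand":0,"offset":[-0.08,-0.1,-0.9],"angular":[0,0,0]},{"hand":0,"offset":[-0.08,-0.1,-1.2],"angular":[0,0,0]},{"hand":0,"offset":[-0.08,-0.1,-1.5],"angular":[0,0,0]},{"hand":0,"offset":[-0.08,-0.1,-1.6],"angular":[0,0,0]},{"hand":0,"offset":[-0.08,-0.1,-1.6],"angular":[0,0,0]}]'

```text
time: 26.42
tool_pos: [0.4584, -0.2959, 0.0782]
tcp_rot: [1.723, 2.624, -0.001]
wrist_force: [-6.2, 3.2, 23.0]
width: 0.294
```

drive_tool --deltas '[{"hand":0,"offset":[0,0,1.0],"angular":[0,0,0]},{"hand":0,"offset":[0,0,2.8],"angular":[0,0,0]},{"hand":0,"offset":[0,0,8],"angular":[0,0,0]},{"hand":0,"offset":[0,0,8],"angular":[0,0,0]},{"hand":0,"offset":[-5,-3,8],"angular":[0,0,0]},{"hand":0,"offset":[-8,-3,8],"angular":[0,0,0]},{"hand":0,"offset":[-8,-3,8],"angular":[0,0,0]}]'

```text
time: 27.3
tool_pos: [0.3748, -0.3241, 0.1528]
tcp_rot: [-1.726, -2.622, -0.001]
wrist_force: [0.8, -0.1, -1.4]
width: 0.295
```

```bash
python3 - <<'E'
from h import *
s=bot.read_state(); print(s['time'],s['tool_pos'],s['wrist_force'],s['q'])
from m import labels
for n in('top','scene'):
  for o in labels(cam(n)):
    if 25<o[3][0]<48 and 25<o[3][1]<48: print(n,*o)
E
```

```text
27.3 [ 0.37480264 -0.32408335  0.1528334 ] [ 0.81512938 -0.06049952 -1.43260539] [-7.63161738e-01 -1.05816580e-02  2.06245138e+00 -1.06771748e-04
  1.09262135e+00 -1.16965166e+00]
top [269.5 176.3] 432 [620.3 -16.6] [42.5 42.7] 33.3
top [406.5 252.6] 458 [ 460.9 -287.3] [42.3 42.9] 26.7
top [605.2 417. ] 111 [ 145.7 -651.2] [25.9 39.1] 59.6
scene [305.1 206.4] 184 [620.9 -16.9] [35.8 40.5] 33.5
scene [615.4 303.9] 63 [ 666.5 -643.7] [29.7 32.8] 33.2
scene [415.6 334.6] 469 [ 408.  -376.1] [40.8 41.1] 29.1
```

drive_tool --deltas '[{"hand":0,"offset":[2.27,-4.92,0],"angular":[0,0,0]},{"hand":0,"offset":[2.27,-4.92,-3],"angular":[0,0,0]},{"hand":0,"offset":[2.27,-4.92,-5.2],"angular":[0,0,0]},{"hand":0,"offset":[2.27,-4.92,-5.2],"angular":[0,0,0]},{"hand":0,"offset":[2.27,-4.92,-5.8],"angular":[0,0,0]},{"hand":0,"offset":[2.27,-4.92,-6.2],"angular":[0,0,0]},{"hand":0,"offset":[2.27,-4.92,-6.4],"angular":[0,0,0]},{"hand":0,"offset":[2.27,-4.92,-6.4],"angular":[0,0,0]}]'

```text
time: 28.4
tool_pos: [0.4013, -0.375, 0.0942]
tcp_rot: [1.722, 2.623, -0.001]
wrist_force: [-3.2, 4.0, 16.1]
width: 0.297
```

drive_tool --deltas '[{"hand":0,"offset":[0,0,0.22],"angular":[0,0,0]},{"hand":0,"offset":[0.28,0.15,0.22],"angular":[0,0,0]},{"hand":0,"offset":[0.55,0.31,0.22],"angular":[0,0,0]},{"hand":0,"offset":[0.82,0.46,0.22],"angular":[0,0,0]},{"hand":0,"offset":[0.82,0.46,0.22],"angular":[0,0,0]},{"hand":0,"offset":[0.82,0.46,0],"angular":[0,0,0]},{"hand":0,"offset":[0.82,0.46,0],"angular":[0,0,0]}]'

```text
time: 29.28
tool_pos: [0.4085, -0.3698, 0.0901]
tcp_rot: [1.724, 2.625, -0.0]
wrist_force: [2.0, -1.7, -1.6]
width: 0.294
```

drive_tool --deltas '[{"hand":0,"offset":[0.06,0.04,0],"angular":[0,0,0]},{"hand":0,"offset":[0.06,0.04,-0.5],"angular":[0,0,0]},{"hand":0,"offset":[0.06,0.04,-0.9],"angular":[0,0,0]},{"hand":0,"offset":[0.06,0.04,-1.2],"angular":[0,0,0]},{"hand":0,"offset":[0.06,0.04,-1.5],"angular":[0,0,0]},{"hand":0,"offset":[0.06,0.04,-1.6],"angular":[0,0,0]},{"hand":0,"offset":[0.06,0.04,-1.6],"angular":[0,0,0]}]'

```text
time: 30.15
tool_pos: [0.4101, -0.3705, 0.0785]
tcp_rot: [1.722, 2.623, -0.001]
wrist_force: [-3.7, 2.7, 24.4]
width: 0.295
```

drive_tool --deltas '[{"hand":0,"offset":[0,0,1.0],"angular":[0,0,0]},{"hand":0,"offset":[0,0,2.8],"angular":[0,0,0]},{"hand":0,"offset":[0,0,8.5],"angular":[0,0,0]},{"hand":0,"offset":[0,2,14],"angular":[0,0,0]},{"hand":0,"offset":[2,8,14],"angular":[0,0,0]},{"hand":0,"offset":[4,13,14],"angular":[0,0,0]},{"hand":0,"offset":[8,18,14],"angular":[0,0,0]},{"hand":0,"offset":[12,22,14],"angular":[0,0,0]}]'

```text
time: 31.15
tool_pos: [0.528, -0.1465, 0.214]
tcp_rot: [-1.722, -2.624, 0.001]
wrist_force: [0.7, -0.7, -1.1]
width: 0.296
```

drive_tool --deltas '[{"hand":0,"offset":[3.67,3.9,0],"angular":[0,0,0]},{"hand":0,"offset":[3.67,3.9,0],"angular":[0,0,0]},{"hand":0,"offset":[3.67,3.9,-5],"angular":[0,0,0]},{"hand":0,"offset":[3.67,3.9,-8],"angular":[0,0,0]},{"hand":0,"offset":[3.67,3.9,-8.6],"angular":[0,0,0]},{"hand":0,"offset":[3.67,3.9,-8.6],"angular":[0,0,0]},{"hand":0,"offset":[3.67,3.9,-8.6],"angular":[0,0,0]}]'

```text
time: 32.02
tool_pos: [0.5665, -0.1106, 0.1301]
tcp_rot: [1.723, 2.623, 0.001]
wrist_force: [0.3, -0.1, -0.8]
width: 0.301
```

```bash
python3 - <<'E'
from h import *
import pickle
s=bot.read_state(); print(s['time'],s['tool_pos'],s['wrist_force'])
c=cam('wrist'); pickle.dump(c,open('w9.pkl','wb'))
f=c['frame']; cv2.imwrite('pics/w9.png',np.clip(f.astype(float)*1.3,0,255).astype(np.uint8))
for n in('top',): 
  from m import labels
  for o in labels(cam(n)):
    if 25<o[3][0]<48 and 25<o[3][1]<48: print(n,*o)
E
```

```text
32.025 [ 0.56646805 -0.11061698  0.1301183 ] [ 0.30377633 -0.07588381 -0.82739982]
top [269.5 176.3] 430 [620.1 -16.4] [42.5 43.1] 33.3
top [406.5 252.6] 456 [ 461.1 -287.4] [42.2 42.2] 27.1
top [451.6 279.8] 471 [ 406.1 -373.8] [43.  42.2] 30.3
```

View pics/w9.png

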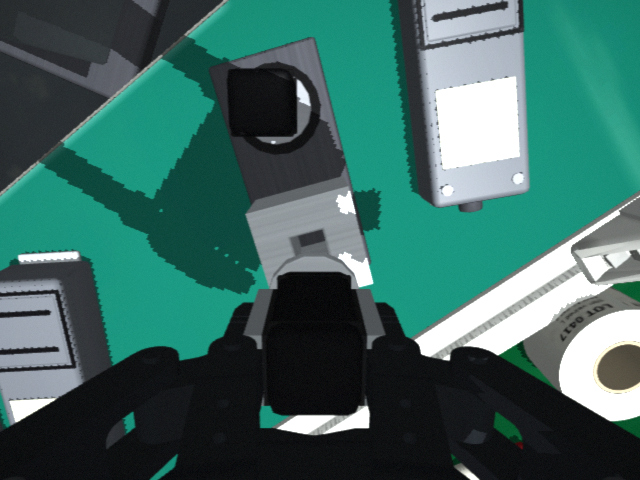

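The hole is in line with the held probe at (311,238), and the press is upright on its pad. Lowering in two stages.

drive_tool --deltas '[{"hand":0,"offset":[-0.1,0,-1.5],"angular":[0,0,0]},{"hand":0,"offset":[-0.1,0,-3],"angular":[0,0,0]},{"hand":0,"offset":[-0.1,0,-4],"angular":[0,0,0]},{"hand":0,"offset":[-0.1,0,-4],"angular":[0,0,0]}]'

```text
time: 32.62
tool_pos: [0.5629, -0.1096, 0.0862]
tcp_rot: [-1.722, -2.623, 0.002]
wrist_force: [-0.5, 0.0, 0.1]
width: 0.296
```

drive_tool --deltas '[{"hand":0,"offset":[0,0,-1.2],"angular":[0,0,0]},{"hand":0,"offset":[0,0,-2.2],"angular":[0,0,0]},{"hand":0,"offset":[0,0,-2.5],"angular":[0,0,0]},{"hand":0,"offset":[0,0,-2.5],"angular":[0,0,0]}]'

```text
time: 33.12
tool_pos: [0.5646, -0.1101, 0.0648]
tcp_rot: [1.724, 2.626, -0.0]
wrist_force: [-4.9, 0.9, 12.5]
width: 0.294
```

Collar is seated. Releasing, backing off and taking a final look.

drive_tool --deltas '[{"hand":0.3,"offset":[0,0,0.1],"angular":[0,0,0]},{"hand":0.75,"offset":[0,0,0.1],"angular":[0,0,0]},{"hand":0.75,"offset":[0,0,0.1],"angular":[0,0,0]},{"hand":0.75,"offset":[0,0,0.1],"angular":[0,0,0]},{"hand":0.75,"offset":[0,0,5],"angular":[0,0,0]},{"hand":0.75,"offset":[0,0,10],"angular":[0,0,0]},{"hand":0.75,"offset":[0,0,16],"angular":[0,0,0]},{"hand":0.75,"offset":[0,0,20],"angular":[0,0,0]}]'

```text
time: 34.12
tool_pos: [0.5653, -0.1102, 0.2665]
tcp_rot: [1.722, 2.623, 0.002]
wrist_force: [0.4, -0.5, -0.4]
width: 0.751
```

drive_tool --deltas '[{"hand":0.75,"offset":[-5,0,2],"angular":[0,0,0]},{"hand":0.75,"offset":[-10,-1,2],"angular":[0,0,0]},{"hand":0.75,"offset":[-10,-1,2],"angular":[0,0,0]},{"hand":0.75,"offset":[-10,-1,2],"angular":[0,0,0]}]'

```text
time: 34.62
tool_pos: [0.4648, -0.12, 0.2833]
tcp_rot: [1.724, 2.625, 0.001]
wrist_force: [0.5, -0.6, 0.3]
width: 0.752
```

```bash
python3 - <<'E'
from h import *
from m import labels
s=bot.read_state(); print(s['time'],s['tool_pos'],s['wrist_force'])
t=cam('top'); sc=cam('scene')
for o in labels(t)+labels(sc):
    if 25<o[3][0]<48 and 25<o[3][1]<48: print(*o)
w=cam('wrist')
cv2.imwrite('pics/end.png',np.hstack([cv2.resize(sc['frame'][130:370,210:450],(400,400)),cv2.resize(w['frame'],(400,300))[:,:] if 0 else cv2.copyMakeBorder(cv2.resize(w['frame'],(400,300)),0,100,0,0,0)]))
E
```

```text
34.625 [ 0.46484136 -0.12002767  0.28327973] [ 0.4907657  -0.55516631  0.25349255]
[406.4 252.6] 457 [ 461.  -287.2] [42.2 42.6] 27.3
[451.6 279.7] 473 [ 406.1 -373.8] [43.  42.2] 30.1
[560.7 389.2] 143 [ 196.9 -569.6] [34.7 43.4] 17.3
[305.  206.5] 184 [620.8 -16.8] [35.8 40.4] 33.5
[382.1 294.8] 363 [ 461.8 -287.6] [40.9 39.8] 26.9
[414.2 334.4] 469 [ 406.7 -374. ] [41.  41.1] 30.5
```

View pics/end.png

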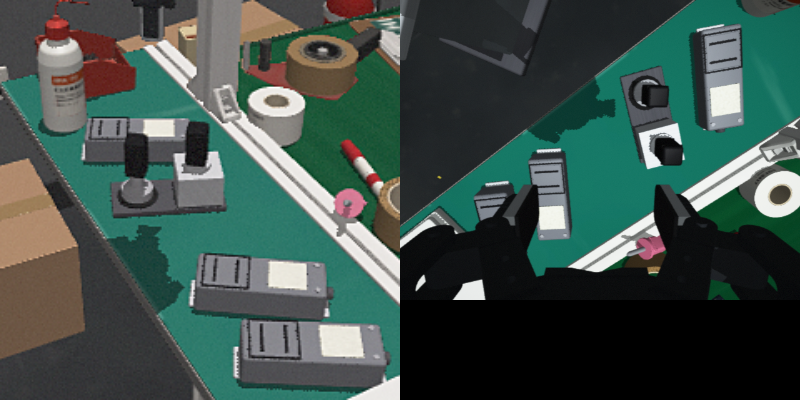

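The tools are back and the loggers flat, but the pink decoy probe, which stood upright at scene (374,245), is now lying by the rail. I need to know when that happened and where it lies.

```bash
python3 - <<'E'
from h import *
import pickle
def pink(f):
    h=cv2.cvtColor(f,cv2.COLOR_BGR2HSV); m=cv2.inRange(h,(160,60,110),(176,200,255))
    n,l,s,ce=cv2.connectedComponentsWithStats(m)
    return [(s[i].tolist(),ce[i].round(1).tolist()) for i in range(1,n) if s[i,4]>15]
for n in('top0','scene0','top5','scene5'): print(n,pink(cv2.imread(f'pics/{n}.png')))
for n in('w1','w2','w3','w5','w6','w7','w8','w9'): print(n,pink(pickle.load(open(n+'.pkl','rb'))['frame']))
t,s,w=cam('top'),cam('scene'),cam('wrist')
print(pink(t['frame']),pink(s['frame']),pink(w['frame']))
cr=lambda f,x,y,r:cv2.resize(f[y-r:y+r,x-r:x+r],(390,390),interpolation=cv2.INTER_CUBIC)
cv2.imwrite('pics/pk.png',np.hstack([cr(t['frame'],378,200,40),cr(s['frame'],418,255,45)]))
print(ray(t,(372,203),0.0))
E
```

```text
top0 [([362, 190, 19, 22, 256], [371.1, 200.7])]
scene0 [([365, 225, 19, 33, 442], [374.7, 240.9]), ([510, 233, 7, 7, 23], [512.7, 235.8])]
top5 [([390, 151, 21, 28, 364], [399.6, 163.9])]
scene5 [([510, 233, 7, 7, 24], [512.7, 235.8]), ([410, 243, 20, 18, 233], [419.2, 251.6])]
w1 []
w2 []
w3 []
w5 []
w6 []
w7 []
w8 []
w9 []
[([397, 152, 14, 26, 193], [403.2, 163.8])] [([510, 233, 7, 7, 24], [512.8, 235.8]), ([410, 243, 20, 18, 234], [419.2, 251.6])] [([378, 377, 47, 39, 1122], [401.0, 395.3])]
[ 0.56904551 -0.22559092  0.        ]
```

View pics/pk.png

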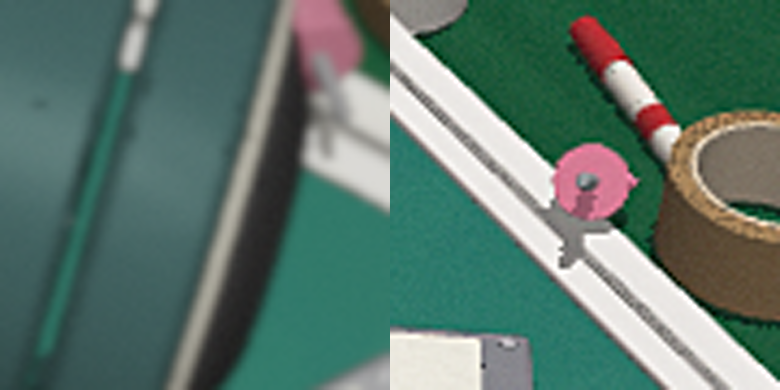

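The pink probe balanced on its own slim tip. It was already lying against the rail at 11.7 s, in the same place as now, and no commanded path up to then came within about 10 cm of it. It can't be re-stood on a 5 mm tip, so I'm leaving it there and handing in.

```bash
python3 -c "
from workcell import bot
print(bot.finish_job())"
```

```text
the job is handed in; nothing more can be done
None
```

I handed the job in at about 35 s of robot time. There were three loggers on the table (no fourth), and all three are covered and armed.

- **Covers:** I pressed each one home with the upright seating tool before any arming. Each stopped hard at the same tool height (TCP z 0.084) under 35–39 N.
- **Pins:** On each label the probe slid until it dropped into the hidden hole. I then pushed each pin to a stop 15–16 mm below the label, with 23–24 N on the wrist.
- **Final camera check:** The loggers lie flat. The one nearest the white panel (lowest y) shifted about 2 mm while I was arming it. The seating tool stands upright on its pad, the probe hangs in its hole, and I saw no sign that the bottle was touched. I checked the tool positions by eye in the last view and did not measure them again.

**Pink decoy probe:** It stood upright at the start but is now lying on the white rail. It had already fallen by the 11.7 s picture and stayed in the same place afterwards. By my estimate no commanded move up to then came within about 10 cm of it, and it was standing on its own slim tip, so I think it tipped over by itself. I could not confirm that, and I left it where it lay.

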